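Refit the bolt's thumb pin with the sprung tongs

TASK

The slide bolt on the shelf has lost its thumb pin. Take the sprung tongs from their stand, gently squeeze them shut on the head of the brass pin in its rest (never touch the pin with the fingers), and feel along the bolt in the block's slot, pressing only lightly, until the pin finds the bolt's hole; seat it fully home, upright, before you open the tongs. Then put the tongs back upright in their stand, and leave the other things on the shelf where they are.

Things in the scene. Friction and masses are not known exactly. Their poses are not given: they have to be found in the camera images.
- tongs: Steel sprung tongs, used tip down, 102 mm tall, about 130 g. Origin on the plane of the jaw tips, midway between the open jaws; z up along the tongs, y the line they close along. Two parallel arms, each 7 mm thick (y), 14 mm wide (x; 10 mm in the lowest 46 mm), bridged at the top. Open: 42 mm over the arms, gap 28 mm. Shut on the pin's head: 30 mm over the arms, head midway between.
- tongs_grip (a point): Where to take the tongs: between the arms, 70 mm above the tips, TCP here, fingers closing along y. Ledges 46.5 mm above the tips (top at 48 mm, 3 mm proud of the arms) lie just under the fingertips. Inside each jaw a 3 mm shoulder, 14 to 19 mm above the tips, comes over the top of the pin's head, so the tips stop 2 to 3 mm above the head's underside.
- tongs_jaw (a joint): How far the tongs are squeezed, m: 0 open, 0.012 shut on the pin's head, 0.014 the limit. The +y arm slides towards the -y arm; a spring pushes it back with about 4 N when open and 7.5 N when shut on the head. A squeeze of 2 to 3 mm holds the tongs with the jaws still open enough to pass over the head; grips of 15 to 25 N hold the pin.
- stand: Walnut block 45 x 72 x 37 mm (x, y, z), fixed, origin at the centre of its underside. It has an open-topped pocket in its middle, 15 mm in x, 48 mm in y, whose floor is 5 mm above the origin. The tongs start upright in it, tips on the floor, their y along the stand's y.
- pin: Brass thumb pin 30 mm tall: shaft 9 mm diameter, 14 mm long, with a 1.5 mm chamfer at the foot, and above it a round head 16 mm diameter, 16 mm tall. Origin at the centre of the foot, z up the pin. It starts upright in its rest, about 35 g.
- pin_rest: Walnut block 50 x 50 x 18 mm, fixed, with a loose 12.5 mm hole, 12 mm deep, from the top at its centre, in which the pin stands. Origin at the centre of its underside.
- bolt_block: Walnut housing of the slide bolt, 70 x 170 x 40 mm (x, y, z), fixed; origin at the centre of its underside. A slot open to the top, 22 mm wide (x) and 90 mm long (y), lies at its centre; only the tongs' jaws, closing along the slot, go in with the pin. With the pin home its head sits on the bolt, below the block's top, its foot 8 mm above this origin.
- slot_floor (a point): Centre of the slot, on the flat top of the steel bolt, 22 mm above the block's underside; axes as the block's. The bolt has one hole, 12 mm square, chamfered, on the slot's middle line (x = 0). The bolt's place is not measured: the hole is anywhere from 18 mm to the -y side to 18 mm to the +y side of here, to be felt or seen. The bolt is stiff, unmoved below 40 N.
- evil_eye: Bystander: green glass evil-eye disc, 68 mm diameter, 9 mm thick, lying; origin at the centre of its underside.
- bead_loop: Bystander: coiled olive-wood bead loop, 87 mm across, 10 mm high, origin at the centre of its underside.
- key_dish: Bystander: white ceramic key dish, 116 mm diameter, 28 mm high, origin at the centre of its underside.
- shoehorn: Bystander: flat steel shoehorn, 225 mm long along its x, 44 mm wide, 4 mm thick.
- cologne: Bystander: amber glass cologne bottle, 48 mm diameter, 140 mm tall, upright; origin at the centre of its underside.
- polish_tin: Bystander: flat shoe-polish tin, 72 mm diameter, 24 mm high, origin at the centre of its underside.
- acrylic_box: Bystander, fixed: clear acrylic box 90 x 120 x 55 mm with its flip-top lid standing a little open (lid edge up to 90 mm high).
Mind the look-alikes: they are no part of the job. Of the things like the tongs, leave any that is pink or purple; of the rest the smaller one is meant.

How it is judged:
By the outcome, as a careful person would: the job done as asked, in the order asked, and still so for the second after the job is handed in, with the robot touching nothing.
It also fails if it takes over 67 s, if anything falls off the work surface, if the arm or the gripper's body presses on something with over 40 N, if the wrist force passes 120 N, or if a joint passes its speed limit or range.

ROBOT

A 6-joint arm with a two-finger parallel gripper is mounted at the origin on the work surface. World frame = base frame: x ahead of the robot, y to its left, z up, the work surface at z = 0. Lengths are in m, angles in rad, forces in N, time in s.
With the tool pointing down it reaches from about 0.35 to 0.975 m from the base axis. Payload 4.9 kg.
Tool frame: the origin (TCP) lies between the finger pads, 19 mm behind the fingertips; this is the grasp point; z points along the fingers, y is the line along which they close (so a half turn about z gives the same grasp; the last joint's range is limited). The gripper opens to 85 mm and grips with 20 to 120 N. Pads are 22 mm wide; open, the fingers measure 114 mm over their backs; the gripper's body (76 mm by 85 mm) begins 54 mm behind the grasp point. The pads swing forward as they close: fully open they stand 13 mm farther back than shut.
Start: joints at [1.018, 0.053, 1.613, -0, 1.476, -0.119], TCP at [0.263, 0.567, 0.25] pointing down, gripper open.
Joint ranges: [-3.01, 3.01], [-1.01, 2.22], [0.06, 2.58], [-1.02, 4.17], [0.09, 2.62], [-3.14, 3.14]. Speed limits (rad/s): [2.57, 2.57, 3.14, 3.14, 3.14, 3.14].

INTERFACE

Orientations are given as a rotation vector (axis times angle).
In Python, from station import ctrl, optics gives the robot as it stands.
- The arm moves only by the shell command python3 -m handwheel 'ROWS' [OPENING] [FORCE]. ROWS is JSON, a list of rows, each an object of numbers: "tx", "ty", "tz": the shift along the tool's x, y, z in mm; "roll": the turn about the tool's z in rad. A call has 1 to 12 rows; each row shifts and turns the commanded pose from where the row before left it, along the tool's axes as they then stand; what a row does not reach is not made up. A row lasts 1/12 s, in which the tool goes at most 41.7 mm and 7.16 degrees, less where a joint would pass 70% of its speed; a pose out of reach is approached as far as the arm can. A call with a gripper value outside its range is refused whole. OPENING is the finger opening in mm, from 0 to 85.4, set as the call begins (- or left out, the last holds). The fingers move at their own pace and stop on an object; FORCE is the grip in N (left out, the last holds). Time passes only in rows, so rows that do not move let the fingers close. It gives the time, the measured TCP pose, the force, the opening and the grip force at its end, in the units of the state.
- ctrl.get_obs(): the state, without advancing time (a new reading comes with each control period).
- optics.get_image(name): name is "scene" or "side" or "wrist"; returns (picture, depth): 480x640x3 uint8, red, green, blue; 480x640 float32, m along the optical axis (not along the pixel's ray), 0 where there is no reading.
- optics.camera_params(name): a dict with "mtx" (3x3 intrinsics, pixels), "extrinsics" (4x4, takes a point from camera to world coordinates); the wrist camera has in their place "tool_from_camera" (4x4, takes a point from camera to tool coordinates, whose origin is the TCP and whose axes are the flange's). Camera axes: x right, y down, z forward; pixel columns grow to the right and rows downward; lengths in m; the calibration is good to about 2 mm. A picture is of the moment at which its call begins: read the wrist's pose just before it. camera_params takes no time and is no camera call.
- ctrl.finish_job(): hands the job in; it is judged then, once.
The state is a dict: "t": time; "q": joint angles; "dq": joint speeds; "effort": joint torques, N m; "tool_pos": TCP position; "tool_rot": TCP orientation; "contact_force": force on the tool from outside, world axes, zero at the start; "wrist_torque": the same for the moment, N m; "opening": finger opening in m; "grip_force": force on a finger pad.
Only numpy, scipy, OpenCV 4.12 (cv2) and the standard library are available. Lean on these libraries where they do the work, as an engineer would, in place of code of your own. Each camera call takes 0.05 s, during which the arm holds its last target. There are 200 camera calls.

## Working session

There is one attempt and no reset: what is moved stays moved. The work goes in short steps, Python scripts to look and compute and a shell command to move; the robot and the scene stay as the last step left them, time stands still between calls to the robot, and variables do not carry over. Pictures are saved under pics/ and viewed, at most 10 in all, crops included, and the job is handed in when it is done.

```bash
ls; mkdir -p pics; python3 - <<'E'
from station import ctrl, optics
import cv2,numpy as np
for n in("scene","side"):
    im,d=optics.get_image(n); p=optics.camera_params(n)
    cv2.imwrite(f"pics/{n}0.png",im[:,:,::-1]); np.savez(f"{n}0.npz",im=im,d=d,K=p["mtx"],E=p["extrinsics"])
    print(n,p["mtx"].round(1).tolist(),p["extrinsics"].round(3).tolist())
o=ctrl.get_obs();print(o)
print(optics.camera_params("wrist"))
E
```

```text
pics
scene [[436.2, 0.0, 314.2], [0.0, 436.2, 236.1], [0.0, 0.0, 1.0]] [[-0.811, 0.298, -0.503, 1.042], [0.585, 0.389, -0.712, 0.64], [-0.017, -0.872, -0.49, 0.538], [0.0, 0.0, 0.0, 1.0]]
side [[488.8, 0.0, 322.0], [0.0, 488.8, 239.1], [0.0, 0.0, 1.0]] [[0.694, -0.545, 0.471, 0.112], [-0.72, -0.524, 0.455, -0.454], [-0.001, -0.654, -0.756, 0.826], [0.0, 0.0, 0.0, 1.0]]
{'t': 0.1, 'q': array([ 1.01800063e+00,  5.32950810e-02,  1.61415759e+00,  3.91811525e-05,
        1.47601581e+00, -1.18973891e-01]), 'dq': array([ 0.00135989, -0.0002911 , -0.00450089, -0.00140497, -0.00062725,
        0.00177731]), 'effort': array([ 1.42542967e-04, -3.94908893e+01, -3.71362317e+01, -1.25904958e-04,
        4.00854828e-03, -7.09411580e-06]), 'tool_pos': array([0.26240763, 0.5666589 , 0.24888277]), 'tool_rot': array([-6.75979048e-01, -3.06733327e+00,  2.76110848e-03]), 'contact_force': array([-0.15499869, -0.14982367,  0.26215978]), 'wrist_torque': array([ 0.00862273, -0.05156512,  0.04049709]), 'grip_force': 0.0, 'opening': 0.08499500276633691}
{'mtx': array([[368.36343987,   0.        , 322.53889981],
       [  0.        , 368.36343987, 241.84036871],
       [  0.        ,   0.        ,   1.        ]]), 'tool_from_camera': array([[ 1.61127460e-04, -9.51333177e-01, -3.08164178e-01,
         7.89094045e-02],
       [ 9.99999901e-01,  2.55262588e-05,  4.44060267e-04,
         5.41933365e-05],
       [-4.14582986e-04, -3.08164219e-01,  9.51333087e-01,
        -1.24607190e-01],
       [ 0.00000000e+00,  0.00000000e+00,  0.00000000e+00,
         1.00000000e+00]])}
```

View pics/scene0.png

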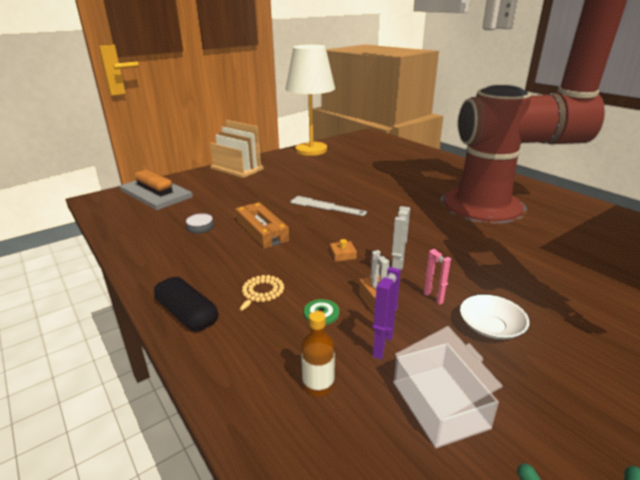

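View pics/side0.png

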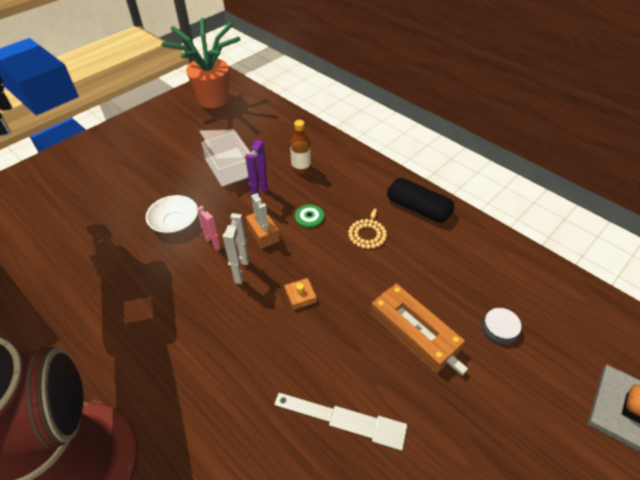

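Scene image, tong-like things: purple (386,312), pink (437,277), tall grey (401,237), short grey in the walnut stand (380,268). Side image: the same four at (258,168), (208,228), (237,248) and (261,212). The smaller grey one, in the stand, fits. I'll confirm it in a crop and measure.

```bash
cat > h.py <<'E'
import numpy as np,cv2
def load(n):
    z=np.load(n+".npz"); return z["im"],z["d"],z["K"],z["E"]
def world(d,K,E):
    v,u=np.mgrid[:d.shape[0],:d.shape[1]]
    P=np.stack([(u-K[0,2])/K[0,0]*d,(v-K[1,2])/K[1,1]*d,d],-1)
    return P@E[:3,:3].T+E[:3,3]
def rect(P):
    r=cv2.minAreaRect((P[:,:2]*1000).astype(np.float32)); return [np.round(x,1).tolist() for x in r]
E
python3 - <<'E'
from h import *
for n in("side0","scene0"):
    im,d,K,E=load(n); W=world(d,K,E)
    hsv=cv2.cvtColor(im,cv2.COLOR_RGB2HSV)
    m=((hsv[...,1]>120)&(hsv[...,2]>110)&(hsv[...,0]<22)&(W[...,2]>.005)&(W[...,2]<.06)&(d>0)&(np.hypot(W[...,0],W[...,1])>.3)).astype(np.uint8)
    c,l,s,ce=cv2.connectedComponentsWithStats(m)
    for i in range(1,c):
        if s[i,4]>40:
            P=W[l==i]; zt=np.percentile(P[:,2],85); T=P[abs(P[:,2]-zt)<.004]
            print(n,ce[i].round(),s[i,4],"ztop",zt.round(3),rect(T) if len(T)>5 else '')
    g=((hsv[...,1]<60)&(W[...,2]>.045)&(W[...,2]<.25)&(d>0)&(np.hypot(W[...,0],W[...,1])<.85)&(np.hypot(W[...,0],W[...,1])>.3)).astype(np.uint8)
    c,l,s,ce=cv2.connectedComponentsWithStats(g)
    for i in range(1,c):
        if s[i,4]>40:
            P=W[l==i]; zt=P[:,2].max(); T=P[P[:,2]>zt-.008]
            print(n,"grey",ce[i].round(),s[i,4],"ztop",zt.round(3),rect(T))
im=load("side0")[0][:,:,::-1]
a=cv2.resize(im[180:300,195:295],(500,600),interpolation=3)
b=cv2.resize(im[270:390,360:470],(300,327),interpolation=3)
o=np.zeros((600,800,3),np.uint8);o[:,:500]=a;o[:327,500:]=b
cv2.imwrite("pics/crop1.png",o)
E
```

```text
side0 [209.  98.] 370 ztop 0.052 [[762.0, 631.6], [20.3, 79.0], 36.4]
side0 [262. 230.] 510 ztop 0.037 [[545.1, 148.8], [75.0, 46.2], 75.3]
side0 [359. 234.] 249 ztop 0.01 [[692.4, -8.1], [86.9, 45.0], 43.8]
side0 [378. 233.] 217 ztop 0.01 [[722.0, -38.7], [81.2, 36.2], 46.1]
side0 [300. 293.] 593 ztop 0.019 [[485.7, -31.5], [52.5, 50.4], 66.8]
side0 [417. 327.] 3276 ztop 0.041 [[579.1, -247.5], [170.5, 72.3], 85.0]
side0 [634. 399.] 295 ztop 0.056 [[703.2, -593.5], [47.3, 12.5], 21.5]
side0 grey [226. 147.] 1169 ztop 0.143 [[616.7, 242.7], [18.0, 11.2], 46.1]
side0 grey [300. 156.] 111 ztop 0.069 [[746.6, 234.2], [12.8, 39.3], 39.2]
side0 grey [260. 209.] 267 ztop 0.11 [[545.1, 149.4], [43.9, 13.1], 75.0]
side0 grey [235. 241.] 777 ztop 0.149 [[443.0, 100.7], [61.9, 20.5], 34.4]
scene0 [382.  98.] 1056 ztop 0.051 [[-658.1, -1093.9], [277.6, 541.7], 46.9]
scene0 [188. 109.] 1927 ztop 0.052 [[201.9, -1525.2], [46.2, 898.7], 89.9]
scene0 [312. 147.] 321 ztop 0.017 [[99.7, -696.3], [117.3, 118.0], 87.5]
scene0 [233. 164.] 621 ztop 0.05 [[445.0, -672.5], [75.1, 168.9], 47.4]
scene0 [153.
[... 405 characters left out ...]
.9], 70.8]
scene0 grey [548.  81.] 158 ztop 0.25 [[-601.4, -205.7], [98.2, 15.0], 89.3]
scene0 grey [309.  90.] 297 ztop 0.25 [[136.3, -660.4], [82.1, 169.5], 48.0]
scene0 grey [619.  91.] 280 ztop 0.25 [[-601.9, 29.5], [121.4, 15.9], 89.4]
scene0 grey [245. 138.] 114 ztop 0.131 [[396.8, -688.5], [9.6, 109.4], 18.9]
scene0 grey [238. 146.] 233 ztop 0.111 [[426.9, -674.1], [23.1, 103.8], 7.6]
scene0 grey [400. 234.] 649 ztop 0.148 [[444.9, 103.8], [62.7, 20.1], 35.0]
scene0 grey [380. 267.] 414 ztop 0.144 [[610.1, 240.0], [18.1, 12.9], 47.1]
scene0 grey [448. 376.] 5965 ztop 0.094 [[604.8, 395.9], [122.4, 18.8], 71.6]
scene0 grey [318. 369.] 339 ztop 0.068 [[773.9, 262.1], [17.9, 46.1], 49.8]
```

View pics/crop1.png

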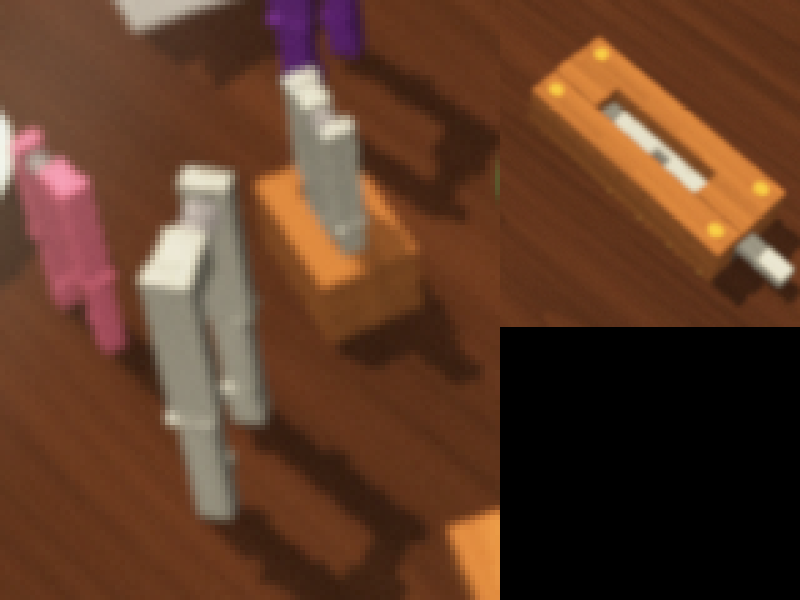

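The crop confirms it: the short grey tongs stand in the walnut stand, the taller grey pair is loose, and pink and purple stay put. The right-hand crop shows a dark spot, the bolt's hole, near the middle of the slot at crop (660,157), about side (419,328). First move: above the tongs.

```bash
cat >> h.py <<'E'
from scipy.spatial.transform import Rotation as Ro
def go(x,y,z,ang):
    "tool shift (mm) to a world goal (mm) and then roll so that tool y lies at ang deg (mod 180)"
    from station import ctrl
    o=ctrl.get_obs(); R=Ro.from_rotvec(o["tool_rot"]).as_matrix()
    s=R.T@(np.array([x,y,z])-o["tool_pos"]*1000)
    a=np.degrees(np.arctan2(R[1,1],R[0,1])); e=(ang-a+90)%180-90
    print("shift",s.round(1),"y now",a.round(2),"roll rad",-np.radians(e).round(4),"t",o["t"],"tilt",np.degrees(np.arccos(-R[2,2])).round(2), "q6",o["q"][5].round(2))
def snap(name,cam="wrist"):
    from station import ctrl,optics
    o=ctrl.get_obs(); T=np.eye(4);T[:3,:3]=Ro.from_rotvec(o["tool_rot"]).as_matrix();T[:3,3]=o["tool_pos"]
    im,d=optics.get_image(cam);p=optics.camera_params(cam)
    E=T@p["tool_from_camera"] if cam=="wrist" else p["extrinsics"]
    np.savez(name+".npz",im=im,d=d,K=p["mtx"],E=E);cv2.imwrite(f"pics/{name}.png",im[:,:,::-1])
    return im,d,p["mtx"],E
E
python3 -m handwheel '[{"tx":-18,"ty":-11},{"tx":-30,"ty":-18},{"tx":-32,"ty":-19},{"tx":-32,"ty":-19},{"tx":-32,"ty":-19},{"tx":-32,"ty":-19},{"tx":-32,"ty":-19},{"tx":-32,"ty":-19},{"tx":-32,"ty":-19},{"tx":-32,"ty":-19},{"tx":-32,"ty":-19},{"tx":-32,"ty":-19}]' 60 20
python3 -c "
from h import *
go(545,149,230,75)"
```

```text
shift [-432.  -260.1   19.3] y now 65.14 roll rad -0.172 t 0.1 tilt 0.11 q6 -0.12$[0]: bad value
```

```bash

python3 -m handwheel '[{"tx":-18.0,"ty":-11.0,"tz":0.0,"roll":0.0},{"tx":-30.0,"ty":-18.0,"tz":0.0,"roll":0.0},{"tx":-32.0,"ty":-19.0,"tz":0.0,"roll":0.0},{"tx":-32.0,"ty":-19.0,"tz":0.0,"roll":0.0},{"tx":-32.0,"ty":-19.0,"tz":0.0,"roll":0.0},{"tx":-32.0,"ty":-19.0,"tz":0.0,"roll":0.0},{"tx":-32.0,"ty":-19.0,"tz":0.0,"roll":0.0},{"tx":-32.0,"ty":-19.0,"tz":0.0,"roll":0.0},{"tx":-32.0,"ty":-19.0,"tz":0.0,"roll":0.0},{"tx":-32.0,"ty":-19.0,"tz":0.0,"roll":0.0},{"tx":-32.0,"ty":-19.0,"tz":0.0,"roll":0.0},{"tx":-32.0,"ty":-19.0,"tz":0.0,"roll":0.0}]' 60 20
python3 -c "
from h import *
go(545,149,230,75)"
```

```text
t: 1.1
tool_pos: [0.505, 0.2119, 0.2496]
tool_rot: [-0.676, -3.067, 0.0]
contact_force: [0.2, 1.4, -0.4]
opening: 0.0595
grip_force: 0.0
shift [-62.8 -40.3  19.6] y now 65.14 roll rad -0.1721 t 1.1 tilt 0.03 q6 -0.88
```

```bash

python3 -m handwheel '[{"tx":-31.5,"ty":-20.0,"tz":0.0,"roll":0.0},{"tx":-31.5,"ty":-20.0,"tz":0.0,"roll":0.0},{"tx":0,"ty":0,"tz":0.0,"roll":-0.086},{"tx":0,"ty":0,"tz":0,"roll":-0.086},{"tx":0,"ty":0,"tz":0,"roll":0}]'
cat >> h.py <<'E'
def grey(name,zlo,zhi,cx,cy,r,smax=60):
    im,d,K,E=load(name);W=world(d,K,E)*1000;hsv=cv2.cvtColor(im,cv2.COLOR_RGB2HSV)
    m=(hsv[...,1]<smax)&(d>0)&(W[...,2]>zlo)&(W[...,2]<zhi)&(np.hypot(W[...,0]-cx,W[...,1]-cy)<r)
    P=W[m]; print("grey",len(P),"z",np.percentile(P[:,2],[5,50,95]).round(1),rect(P/1000)); return P,m
E
python3 -c "
from h import *
im,d,K,E=snap('w1')
grey('w1',98,115,545,149,40)
hsv=cv2.cvtColor(im,cv2.COLOR_RGB2HSV);W=world(d,K,E)*1000
m=(hsv[...,1]>100)&(hsv[...,0]<25)&(abs(W[...,2]-37)<4)&(np.hypot(W[...,0]-545,W[...,1]-149)<60)
print(m.sum(),rect(W[m]/1000), np.median(W[m][:,2]))
go(545,149,75,75)"
```

```text
t: 1.52
tool_pos: [0.5449, 0.15, 0.2493]
tool_rot: [-0.41, -3.113, 0.0]
contact_force: [-0.8, 0.7, -0.1]
opening: 0.0603
grip_force: 0.0
grey 875 z [100.6 106.4 108.3] [[545.6, 150.3], [41.0, 14.8], 75.0]
2139 [[545.7, 150.4], [72.3, 45.3], 74.4] 37.565006658047295
shift [ -0.8  -1.3 174.4] y now 74.86 roll rad -0.0024 t 1.5667 tilt 0.06 q6 -1.17
```

View pics/w1.png

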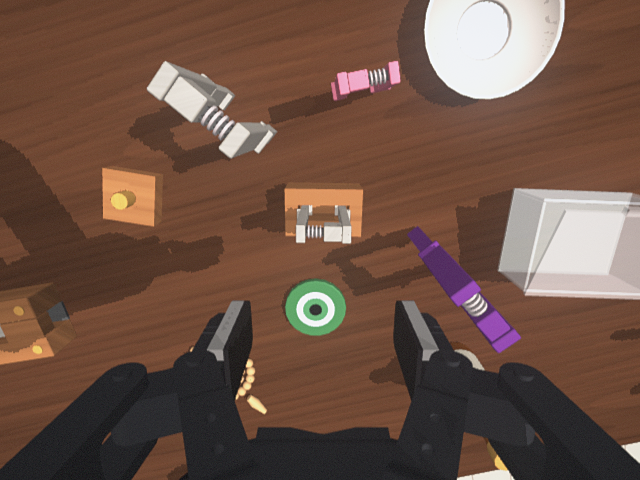

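The wrist view shows the tongs at (323,225) in the stand at (323,210), clear of the purple (470,290) and tall grey (210,110) pairs. Tongs and stand agree at (545.6, 150.3) mm, 75°. Descend and squeeze lightly.

```bash

python3 -m handwheel '[{"tx":-0.6,"ty":0.5,"tz":20,"roll":0},{"tx":0,"ty":0,"tz":30,"roll":0},{"tx":0,"ty":0,"tz":30,"roll":0},{"tx":0,"ty":0,"tz":30,"roll":0},{"tx":0,"ty":0,"tz":25,"roll":0},{"tx":0,"ty":0,"tz":20,"roll":0},{"tx":0,"ty":0,"tz":12,"roll":0},{"tx":0,"ty":0,"tz":7,"roll":0},{"tx":0,"ty":0,"tz":0,"roll":0}]' && 
python3 -m handwheel '[{"tx":0,"ty":0,"tz":0,"roll":0},{"tx":0,"ty":0,"tz":0,"roll":0},{"tx":0,"ty":0,"tz":0,"roll":0},{"tx":0,"ty":0,"tz":0,"roll":0},{"tx":0,"ty":0,"tz":0,"roll":0},{"tx":0,"ty":0,"tz":0,"roll":0}]' 39.5 20
python3 -c "
from h import *
go(545.6,150.3,75,75)"
```

```text
t: 2.32
tool_pos: [0.5446, 0.1514, 0.0746]
tool_rot: [-0.41, -3.112, 0.001]
contact_force: [-0.5, -0.7, -0.1]
opening: 0.0601
grip_force: 0.0
t: 2.82
tool_pos: [0.5469, 0.1514, 0.0778]
tool_rot: [0.41, 3.112, 0.001]
contact_force: [-0.1, 0.4, 6.8]
opening: 0.0393
grip_force: 4.6
shift [ 1.  -1.4  2.8] y now 75.0 roll rad -0.0001 t 2.8167 tilt 0.18 q6 -1.17
```

```bash

python3 -m handwheel '[{"tx":0,"ty":0,"tz":-1.5,"roll":0},{"tx":0,"ty":0,"tz":0,"roll":0},{"tx":0,"ty":0,"tz":0,"roll":0}]'
python3 -m handwheel '[{"tx":0,"ty":0,"tz":-1.5,"roll":0},{"tx":0,"ty":0,"tz":0,"roll":0},{"tx":0,"ty":0,"tz":0,"roll":0}]'
```

```text
t: 3.07
tool_pos: [0.5456, 0.1513, 0.0777]
tool_rot: [0.41, 3.115, -0.0]
contact_force: [-0.8, -0.1, 3.2]
opening: 0.0396
grip_force: 4.8
t: 3.32
tool_pos: [0.545, 0.1512, 0.0783]
tool_rot: [-0.41, -3.113, 0.0]
contact_force: [-0.1, 0.7, -1.8]
opening: 0.0395
grip_force: 4.6
```

```bash

python3 -m handwheel '[{"tx":0,"ty":0,"tz":-8,"roll":0},{"tx":0,"ty":0,"tz":-15,"roll":0},{"tx":0,"ty":0,"tz":-22,"roll":0},{"tx":0,"ty":0,"tz":-25,"roll":0},{"tx":0,"ty":0,"tz":-20,"roll":0},{"tx":0,"ty":0,"tz":-10,"roll":0},{"tx":0,"ty":0,"tz":0,"roll":0},{"tx":0,"ty":0,"tz":0,"roll":0}]'
python3 - <<'E'
from h import *
go(486.5,-30,175,70)
for n in("side","scene"):
    snap(n+"1",n); im,d,K,E=load(n+"1");W=world(d,K,E)*1000
    P,m=grey(n+"1",60,190,545.6,150.3,45,60); 
    z=P[:,2]; lo=P[z<np.percentile(z,3)]; print("lowest",np.sort(z)[:15].round(1),lo.mean(0).round(1))
a=cv2.imread("pics/side1.png")[120:270,190:340]; b=cv2.imread("pics/scene1.png")[150:300,320:470]
cv2.imwrite("pics/c2.png",cv2.resize(np.hstack([a,b]),(800,400),interpolation=3))
# pin head: yellow
for n in ("side0","scene0","w1"):
    im,d,K,E=load(n);W=world(d,K,E)*1000;hsv=cv2.cvtColor(im,cv2.COLOR_RGB2HSV)
    m=(d>0)&(W[...,2]>24)&(W[...,2]<45)&(np.hypot(W[...,0]-486,W[...,1]+30)<22)&(hsv[...,1]>90)
    P=W[m];t=P[P[:,2]>np.percentile(P[:,2],90)-2.5]; print(n,len(P),P[:,2].max().round(1),len(t),cv2.minEnclosingCircle(t[:,:2].astype(np.float32)))
    m=(d>0)&(abs(W[...,2]-18)<2.5)&(np.hypot(W[...,0]-486,W[...,1]+30)<45); print("rest",rect(W[m]/1000))
E
```

```text
t: 3.98
tool_pos: [0.5456, 0.1512, 0.179]
tool_rot: [0.41, 3.114, 0.0]
contact_force: [-0.4, -0.1, -2.1]
opening: 0.0396
grip_force: 4.6
shift [  10.2 -190.4    4. ] y now 75.0 roll rad 0.0873 t 3.9833 tilt 0.02 q6 -1.17
grey 349 z [112.3 160.2 186.9] [[543.6, 146.1], [63.4, 22.3], 74.7]
lowest [105.7 107.  107.4 107.6 108.4 109.1 109.2 109.2 109.3 109.8 110.1 110.1
 110.5 110.9 111.1] [544.5 149.8 108.4]
grey 659 z [111.6 160.7 187.3] [[546.7, 156.8], [59.2, 23.0], 74.8]
lowest [104.7 104.9 105.2 106.1 106.4 106.5 106.6 106.8 106.9 107.  107.1 107.1
 107.2 107.6 107.9] [546.6 152.8 107. ]
side0 62 37.7 37 ((486.2012939453125, -31.6577205657959), 8.06807804107666)
rest [[485.7, -31.5], [52.5, 50.4], 66.8]
scene0 47 37.1 23 ((487.765380859375, -30.238861083984375), 7.90504264831543)
rest [[487.2, -28.9], [52.2, 50.4], 64.2]
w1 320 38.3 220 ((486.4340515136719, -29.77004051208496), 7.993229866027832)
rest [[486.4, -30.2], [51.0, 50.9], 65.3]
```

View pics/c2.png

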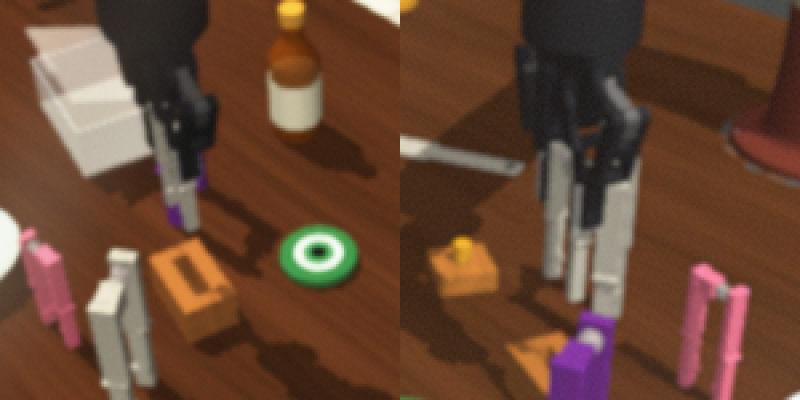

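The crops show the tongs held upright with the stand empty. The tips are at z≈106 with the TCP at 179, so they hang 72–73 mm below the TCP. The pin is at about (486.5, −30.2). Moving over it with the jaws turned to 85° for the slot.

```bash

python3 -m handwheel '[{"tx":1.2,"ty":-18,"tz":0,"roll":0},{"tx":1.8,"ty":-34,"tz":0,"roll":-0.058},{"tx":3.6,"ty":-34,"tz":0,"roll":-0.058},{"tx":5.4,"ty":-34,"tz":0,"roll":-0.058},{"tx":7.2,"ty":-34,"tz":0,"roll":0},{"tx":4,"ty":-24,"tz":0,"roll":0},{"tx":0,"ty":-10,"tz":10,"roll":0},{"tx":0,"ty":0,"tz":20,"roll":0},{"tx":0,"ty":0,"tz":18,"roll":0},{"tx":0,"ty":0,"tz":6,"roll":0},{"tx":0,"ty":0,"tz":0,"roll":0},{"tx":0,"ty":0,"tz":0,"roll":0}]'
python3 - <<'E'
from h import *
go(486.5,-30.2,125,85)
im,d,K,E=snap('w2'); W=world(d,K,E)*1000
hsv=cv2.cvtColor(im,cv2.COLOR_RGB2HSV)
m=(d>0)&(W[...,2]>24)&(W[...,2]<45)&(np.hypot(W[...,0]-486,W[...,1]+30)<22)&(hsv[...,1]>90)
P=W[m];t=P[P[:,2]>np.percentile(P[:,2],90)-2.5]; print(len(P),P[:,2].max().round(1),len(t),cv2.minEnclosingCircle(t[:,:2].astype(np.float32)))
P,mm=grey('w2',45,160,486.5,-30,40)
E
```

```text
t: 5.08
tool_pos: [0.491, -0.0299, 0.1241]
tool_rot: [-0.137, -3.137, -0.001]
contact_force: [0.4, 0.0, -1.3]
opening: 0.0393
grip_force: 4.6
shift [ 4.5 -0.7 -0.9] y now 85.0 roll rad 0.0 t 5.0833 tilt 0.12 q6 -1.7
608 38.5 481 ((486.09503173828125, -30.55579948425293), 8.049440383911133)
grey 16251 z [ 81.4 146.5 157.5] [[488.9, -30.3], [79.9, 25.0], 84.8]
```

View pics/w2.png

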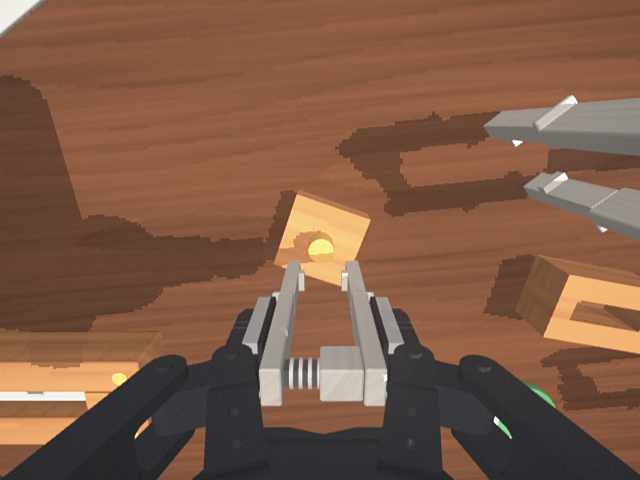

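The wrist view shows the jaw tips at (293,265) and (351,265) and the pin head at (320,249). The jaws straddle the pin's line. I'll measure the tip centre relative to the pin in this same view.

```bash

cat >> h.py <<'E'
def arms(name,hi=110):
    "left/right arm pixels by height, tool-y direction 85deg"
    im,d,K,E=load(name);W=world(d,K,E)*1000;hsv=cv2.cvtColor(im,cv2.COLOR_RGB2HSV)
    g=(hsv[...,1]<60)&(d>0)&(d<.3)
    for v in (264,270,276,282,288):
        for lo,hi2 in ((285,323),(323,362)):
            u=np.where(g[v,lo:hi2])[0]+lo
            if len(u): print(v,u.min(),u.max(),W[v,u.min()].round(1),W[v,u[len(u)//2]].round(1),W[v,u.max()].round(1))
E
python3 -c "
from h import *
arms('w2')"
```

```text
264 288 299 [484.9 -48.4  58.5] [485.5 -45.1  57.8] [485.4 -42.3  58.6]
264 346 358 [487.9 -16.4  58. ] [487.7 -13.1  59.2] [488.5  -9.7  57.9]
270 286 303 [484.8 -48.6  67.3] [485.  -43.8  67.9] [486.  -39.7  66.5]
270 345 359 [487.7 -17.4  67.1] [488.  -13.7  67.1] [487.9 -10.1  68.1]
276 285 304 [484.7 -48.3  75.8] [485.6 -43.4  74.8] [488.8 -39.4  68. ]
276 342 361 [488.9 -19.4  72. ] [487.7 -14.4  75.7] [487.9  -9.9  76.3]
282 285 304 [484.6 -47.6  83.6] [485.2 -42.8  83.1] [492.7 -39.9  66.9]
282 342 361 [493.  -19.6  70.3] [488.3 -14.9  81.6] [487.9 -10.6  83.4]
288 285 304 [484.9 -47.   89.9] [485.3 -42.3  90.1] [494.5 -39.9  70.7]
288 342 361 [496.  -19.9  71.4] [487.5 -15.5  90.3] [487.8 -11.3  90.5]
```

```bash

python3 -m handwheel '[{"tx":5.2,"ty":-1.5,"tz":0,"roll":0},{"tx":0,"ty":0,"tz":0,"roll":0},{"tx":0,"ty":0,"tz":8,"roll":0},{"tx":0,"ty":0,"tz":8,"roll":0},{"tx":0,"ty":0,"tz":5,"roll":0},{"tx":0,"ty":0,"tz":3,"roll":0},{"tx":0,"ty":0,"tz":2,"roll":0},{"tx":0,"ty":0,"tz":0,"roll":0},{"tx":0,"ty":0,"tz":0,"roll":0}]'
python3 - <<'E'
from h import *
im,d,K,E=snap('w3')
cv2.imwrite("pics/c3.png",cv2.resize(im[180:330,220:420,::-1],(800,600),interpolation=3))
go(486.1,-30.5,95,85)
E
```

```text
t: 5.88
tool_pos: [0.4861, -0.0314, 0.0989]
tool_rot: [-0.138, -3.138, -0.0]
contact_force: [-0.9, 0.1, -1.4]
opening: 0.0395
grip_force: 4.6
shift [0.3 0.9 4.2] y now 84.97 roll rad -0.0006 t 5.9333 tilt 0.02 q6 -1.7
```

View pics/c3.png

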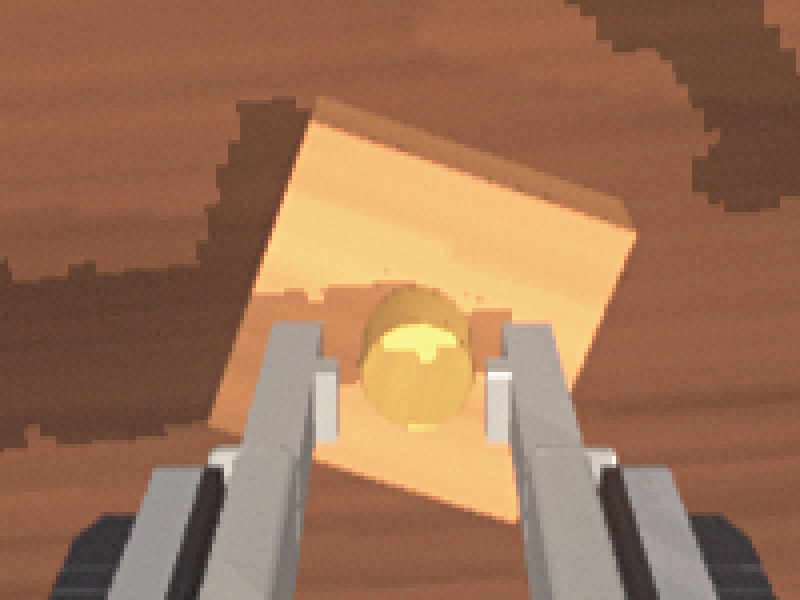

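The view (crop of wrist) shows the head at (418,370), centred between the shoulders at (327,405) and (500,405). Going on down, then squeezing in stages.

```bash

python3 -m handwheel '[{"tx":0,"ty":0.4,"tz":2,"roll":0},{"tx":0,"ty":0,"tz":0,"roll":0},{"tx":0,"ty":0,"tz":0,"roll":0}]'
python3 -m handwheel '[{"tx":0,"ty":0,"tz":0,"roll":0},{"tx":0,"ty":0,"tz":0,"roll":0},{"tx":0,"ty":0,"tz":0,"roll":0},{"tx":0,"ty":0,"tz":0,"roll":0}]' 32.5 20
python3 -m handwheel '[{"tx":0,"ty":0,"tz":0.7,"roll":0},{"tx":0,"ty":0,"tz":0,"roll":0},{"tx":0,"ty":0,"tz":0,"roll":0}]'
```

```text
t: 6.18
tool_pos: [0.4862, -0.031, 0.0971]
tool_rot: [0.138, 3.139, -0.0]
contact_force: [-0.3, -0.4, -0.7]
opening: 0.0397
grip_force: 4.6
t: 6.52
tool_pos: [0.4862, -0.031, 0.0971]
tool_rot: [0.138, 3.138, -0.0]
contact_force: [0.2, -0.0, -1.0]
opening: 0.0325
grip_force: 6.7
t: 6.77
tool_pos: [0.4861, -0.031, 0.0962]
tool_rot: [-0.138, -3.138, -0.0]
contact_force: [0.3, 0.2, -2.1]
opening: 0.0325
grip_force: 6.7
```

```bash

for i in 1 2 3; do python3 -m handwheel '[{"tx":0,"ty":0,"tz":0.6,"roll":0},{"tx":0,"ty":0,"tz":0,"roll":0},{"tx":0,"ty":0,"tz":0,"roll":0}]' | egrep 'pos|contact'; done
```

```text
tool_pos: [0.4862, -0.031, 0.0957]
contact_force: [-0.0, -0.5, -1.7]
tool_pos: [0.4865, -0.0311, 0.0955]
contact_force: [0.1, 0.4, 1.1]
tool_pos: [0.4868, -0.0311, 0.0953]
contact_force: [-0.2, 1.2, 4.4]
```

Contact on the head top at TCP z≈95.6. Easing off and shutting the tongs.

```bash

python3 -m handwheel '[{"tx":0,"ty":0,"tz":-0.9,"roll":0},{"tx":0,"ty":0,"tz":0,"roll":0},{"tx":0,"ty":0,"tz":0,"roll":0}]' | egrep 'pos|contact'
python3 -m handwheel '[{"tx":0,"ty":0,"tz":0,"roll":0},{"tx":0,"ty":0,"tz":0,"roll":0},{"tx":0,"ty":0,"tz":0,"roll":0},{"tx":0,"ty":0,"tz":0,"roll":0},{"tx":0,"ty":0,"tz":0,"roll":0},{"tx":0,"ty":0,"tz":0,"roll":0}]' 27 22
python3 -m handwheel '[{"tx":0,"ty":0,"tz":-1,"roll":0},{"tx":0,"ty":0,"tz":-3,"roll":0},{"tx":0,"ty":0,"tz":-6,"roll":0},{"tx":0,"ty":0,"tz":-12,"roll":0},{"tx":0,"ty":0,"tz":-18,"roll":0},{"tx":0,"ty":0,"tz":-10,"roll":0},{"tx":0,"ty":0,"tz":0,"roll":0},{"tx":0,"ty":0,"tz":0,"roll":0},{"tx":0,"ty":0,"tz":0,"roll":0}]'
python3 - <<'E'
from h import *
im,d,K,E=snap('w4')
snap('side4','side'); s=cv2.imread('pics/side4.png')
P,m=grey('w4',0,1,0,0,1e9) if 0 else (0,0)
a=cv2.resize(im[180:330,220:420,::-1],(533,400),interpolation=3); b=cv2.resize(s[210:310,250:316],(264,400),interpolation=3)
cv2.imwrite("pics/c4.png",np.hstack([a,b]))
E
```

```text
tool_pos: [0.4862, -0.031, 0.0954]
contact_force: [-1.0, 1.1, 2.8]
t: 8.27
tool_pos: [0.4863, -0.031, 0.0956]
tool_rot: [0.138, 3.138, 0.0]
contact_force: [-0.8, 1.5, 5.0]
opening: 0.0289
grip_force: 21.5
t: 9.02
tool_pos: [0.4857, -0.031, 0.1448]
tool_rot: [-0.138, -3.138, -0.0]
contact_force: [0.4, 0.8, -2.0]
opening: 0.0291
grip_force: 22.0
```

View pics/c4.png

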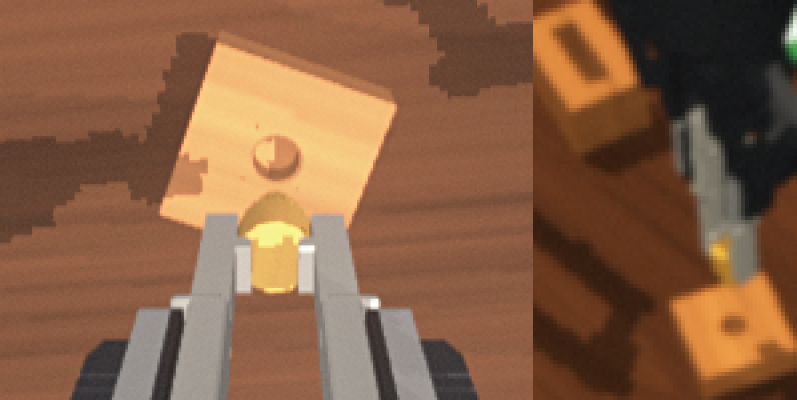

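The tongs hold the pin upright by its head (crop (275,245)) with the shoulders over the top and the rest empty. Next, over the block, a little past it in x so the wrist camera can see the slot.

```bash
python3 -c "
from h import *
go(600,-246,155,85)"
```

```text
shift [-133.  -204.3  -11.1] y now 84.97 roll rad -0.0005 t 9.1167 tilt 0.12 q6 -1.7
```

```bash

python3 -m handwheel '[{"tx":-6,"ty":-9,"tz":-5,"roll":0},{"tx":-12,"ty":-18,"tz":-6,"roll":0},{"tx":-18,"ty":-28,"tz":0,"roll":0},{"tx":-19,"ty":-30,"tz":0,"roll":0},{"tx":-19,"ty":-30,"tz":0,"roll":0},{"tx":-19,"ty":-30,"tz":0,"roll":0},{"tx":-18,"ty":-28,"tz":0,"roll":0},{"tx":-14,"ty":-20,"tz":0,"roll":0},{"tx":-8,"ty":-11,"tz":0,"roll":0},{"tx":0,"ty":0,"tz":0,"roll":0},{"tx":0,"ty":0,"tz":0,"roll":0}]'
python3 - <<'E'
from h import *
im,d,K,E=snap('w5');W=world(d,K,E)*1000;hsv=cv2.cvtColor(im,cv2.COLOR_RGB2HSV)
m=(hsv[...,1]>80)&(abs(W[...,2]-40)<4)&(np.hypot(W[...,0]-580,W[...,1]+246)<100)
print("block",m.sum(),np.median(W[m][:,2]),rect(W[m]/1000))
g=(hsv[...,1]<70)&(hsv[...,2]>90)&(abs(W[...,2]-22)<6)&(np.hypot(W[...,0]-580,W[...,1]+246)<60)
print("bolt",g.sum(),np.median(W[g][:,2]),rect(W[g]/1000))
cv2.imwrite("pics/c5.png",cv2.resize(im[120:360,160:480,::-1],(800,600),interpolation=3))
go(580,-246,155,85)
E
```

```text
t: 10.03
tool_pos: [0.6006, -0.2468, 0.1556]
tool_rot: [-0.14, -3.137, -0.001]
contact_force: [0.2, 0.7, -1.3]
opening: 0.029
grip_force: 22.1
block 21418 40.57964231321849 [[580.0, -246.5], [170.9, 70.7], 85.1]
bolt 3050 22.577099995732514 [[581.6, -246.7], [91.0, 19.1], 85.0]
shift [20.3 -1.9  0.7] y now 84.95 roll rad -0.0009 t 10.0833 tilt 0.1 q6 -1.99
```

View pics/c5.png

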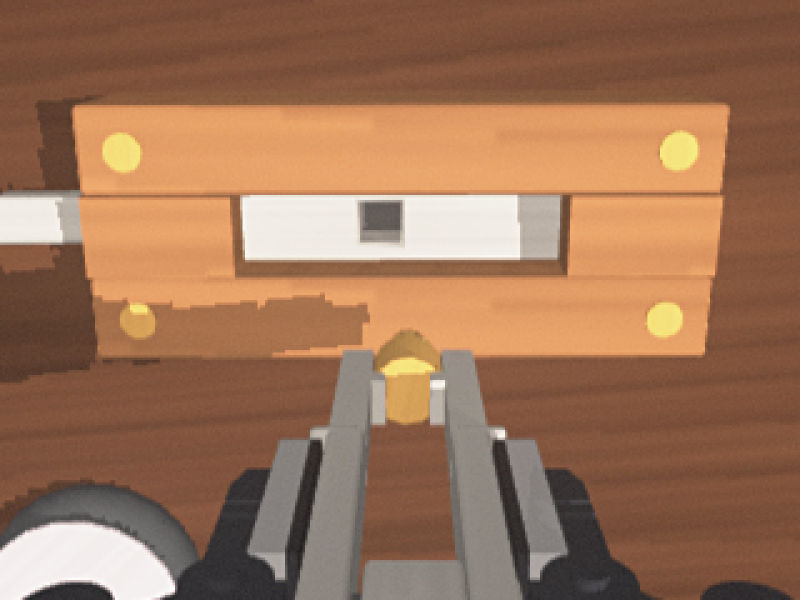

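The crop shows the slot with a dark square hole at crop (382,221), i.e. full image (312.8, 208.4). Casting it onto z=22 mm.

```bash
python3 - <<'E'
from h import *
im,d,K,E=load('w5')
def ray(u,v,z):
    r=E[:3,:3]@np.linalg.solve(K,[u,v,1]);return (E[:3,3]+r*(z-E[2,3])/r[2])[:2]*1000
E=E
g=cv2.cvtColor(im,cv2.COLOR_RGB2GRAY); print(g[209,298:328],g[194:226,313])
for u,v in((303.2,208.8),(322,208.8),(312.7,199.5),(312.7,217.8),(312.7,208.4)): print((u,v),ray(u,v,.022).round(1))
h=ray(312.7,208.4,.022); a=np.radians(85.05); yv=np.array([np.cos(a),np.sin(a)]); c=np.array([580,-246.5]); print("along",(h-c)@yv)
t=c+yv*((h-c)@yv); print(t); go(t[0],t[1],120,85.05)
# pin head in this view
W=world(d,K,E)*1000;hsv=cv2.cvtColor(im,cv2.COLOR_RGB2HSV)
m=(hsv[...,1]>120)&(hsv[...,0]>18)&(hsv[...,0]<32)&(d>0)&(d<.25); P=W[m]; top=P[P[:,2]>P[:,2].max()-3]; print(len(P),P[:,2].max(),P.mean(0),rect(top/1000))
E
```

```text
[235 236 237 237 235 209 147 123 110  94  90  95  94  92  96  94  94  95
  93  93  91  93 146 203 240 237 236 236 236 236] [181 181 159 141 228 230 155 101  92  95  93  96  96  95  93  94  93  96
 130 143 143 144 162 218 226 235 237 239 243 203 122  98]
(303.2, 208.8) [ 579.2 -258.5]
(322, 208.8) [ 580.4 -245.1]
(312.7, 199.5) [ 573.1 -251.1]
(312.7, 217.8) [ 586.4 -252.4]
(312.7, 208.4) [ 579.5 -251.7]
along -5.263957591895014
[ 579.54579223 -251.74432501]
shift [20.2 -7.7 35.7] y now 84.95 roll rad -0.0017 t 10.0833 tilt 0.1 q6 -1.99
494 98.1665356286265 [ 566.26535978 -247.25059153   54.12868804] [[595.0, -245.9], [4.5, 10.7], 0.2]
```

```bash

python3 -m handwheel '[{"tx":10,"ty":-4,"tz":0,"roll":0},{"tx":10.2,"ty":-4,"tz":0,"roll":-0.0015},{"tx":0,"ty":0,"tz":0,"roll":0},{"tx":0,"ty":0,"tz":10,"roll":0},{"tx":0,"ty":0,"tz":14,"roll":0},{"tx":0,"ty":0,"tz":9,"roll":0},{"tx":0,"ty":0,"tz":4,"roll":0},{"tx":0,"ty":0,"tz":0,"roll":0},{"tx":0,"ty":0,"tz":0,"roll":0}]'
for i in 1 2 ; do python3 -m handwheel '[{"tx":0,"ty":0,"tz":2,"roll":0},{"tx":0,"ty":0,"tz":0,"roll":0},{"tx":0,"ty":0,"tz":0,"roll":0}]' | egrep 'pos|contact'; done; for i in 1 2 3 4; do python3 -m handwheel '[{"tx":0,"ty":0,"tz":1,"roll":0},{"tx":0,"ty":0,"tz":0,"roll":0},{"tx":0,"ty":0,"tz":0,"roll":0}]' | egrep 'pos|contact';done
```

```text
t: 10.83
tool_pos: [0.5797, -0.2518, 0.1185]
tool_rot: [-0.135, -3.137, -0.001]
contact_force: [0.3, -0.9, -1.0]
opening: 0.0286
grip_force: 22.1
tool_pos: [0.5803, -0.2522, 0.1179]
contact_force: [0.3, 1.1, -2.1]
tool_pos: [0.5799, -0.2521, 0.1154]
contact_force: [-0.4, -0.1, -0.9]
tool_pos: [0.5799, -0.2521, 0.1143]
contact_force: [-0.2, -0.3, -1.6]
tool_pos: [0.5799, -0.2521, 0.1133]
contact_force: [0.2, 0.6, -1.7]
tool_pos: [0.5799, -0.252, 0.1123]
contact_force: [1.0, -0.0, -2.0]
tool_pos: [0.5799, -0.2521, 0.1113]
contact_force: [0.7, -0.1, -2.5]
```

```bash

for i in 1 2 3 4; do python3 -m handwheel '[{"tx":0,"ty":0,"tz":0.8,"roll":0},{"tx":0,"ty":0,"tz":0,"roll":0},{"tx":0,"ty":0,"tz":0,"roll":0}]' | egrep 'pos|contact';done
```

```text
tool_pos: [0.5799, -0.2521, 0.1105]
contact_force: [0.3, -0.4, -1.3]
tool_pos: [0.5799, -0.2521, 0.1097]
contact_force: [-0.6, -0.2, -1.5]
tool_pos: [0.5799, -0.2521, 0.1089]
contact_force: [-0.6, -0.4, -1.5]
tool_pos: [0.5799, -0.2521, 0.1081]
contact_force: [0.5, -0.2, -1.7]
```

No bolt-top contact at 111.4, so the pin has entered the hole. Continuing down.

```bash

for i in 1 2 3 4 ; do python3 -m handwheel '[{"tx":0,"ty":0,"tz":1,"roll":0},{"tx":0,"ty":0,"tz":1,"roll":0},{"tx":0,"ty":0,"tz":0,"roll":0}]' | egrep 'pos|contact';done
for i in 1 2 3 4; do python3 -m handwheel '[{"tx":0,"ty":0,"tz":0.8,"roll":0},{"tx":0,"ty":0,"tz":0,"roll":0},{"tx":0,"ty":0,"tz":0,"roll":0}]' | egrep 'pos|contact';done
```

```text
tool_pos: [0.5798, -0.252, 0.1059]
contact_force: [-0.4, -0.4, -1.4]
tool_pos: [0.5798, -0.252, 0.1039]
contact_force: [0.1, 0.2, -2.4]
tool_pos: [0.5798, -0.252, 0.1019]
contact_force: [0.1, 0.9, -2.4]
tool_pos: [0.5798, -0.252, 0.0999]
contact_force: [-0.8, 0.4, -2.0]
tool_pos: [0.58, -0.2521, 0.0994]
contact_force: [-0.5, -0.3, -1.9]
tool_pos: [0.5799, -0.2521, 0.0985]
contact_force: [-0.8, -0.1, -2.0]
tool_pos: [0.58, -0.2521, 0.0979]
contact_force: [0.3, 0.1, -1.5]
tool_pos: [0.5802, -0.2522, 0.0978]
contact_force: [-1.5, 0.7, 3.3]
```

```bash

python3 -m handwheel '[{"tx":0,"ty":0,"tz":0.7,"roll":0},{"tx":0,"ty":0,"tz":0,"roll":0},{"tx":0,"ty":0,"tz":0,"roll":0}]' | egrep 'pos|contact'
python3 -m handwheel '[{"tx":0,"ty":0,"tz":-1.0,"roll":0},{"tx":0,"ty":0,"tz":0,"roll":0},{"tx":0,"ty":0,"tz":0,"roll":0}]' | egrep 'pos|contact'
python3 -m handwheel '[{"tx":0,"ty":0,"tz":0,"roll":0},{"tx":0,"ty":0,"tz":0,"roll":0},{"tx":0,"ty":0,"tz":0,"roll":0},{"tx":0,"ty":0,"tz":0,"roll":0},{"tx":0,"ty":0,"tz":0,"roll":0},{"tx":0,"ty":0,"tz":0,"roll":0}]' 39.5 20
python3 -m handwheel '[{"tx":0,"ty":0,"tz":-1,"roll":0},{"tx":0,"ty":0,"tz":-2,"roll":0},{"tx":0,"ty":0,"tz":-4,"roll":0},{"tx":0,"ty":0,"tz":-8,"roll":0},{"tx":0,"ty":0,"tz":-10,"roll":0},{"tx":0,"ty":0,"tz":-12,"roll":0},{"tx":0,"ty":0,"tz":-12,"roll":0},{"tx":0,"ty":0,"tz":-8,"roll":0},{"tx":-10,"ty":0,"tz":0,"roll":0},{"tx":-15,"ty":0,"tz":0,"roll":0},{"tx":0,"ty":0,"tz":0,"roll":0},{"tx":0,"ty":0,"tz":0,"roll":0}]'
python3 - <<'E'
from h import *
im,d,K,E=snap('w6');W=world(d,K,E)*1000;hsv=cv2.cvtColor(im,cv2.COLOR_RGB2HSV)
m=(hsv[...,1]>100)&(abs(W[...,2]-38)<5)&(np.hypot(W[...,0]-580,W[...,1]+251)<10.5)
print("head",m.sum(),np.percentile(W[m][:,2],[5,50,95]),rect(W[m]/1000))
m=(hsv[...,1]>80)&(abs(W[...,2]-40)<3)&(np.hypot(W[...,0]-580,W[...,1]+246)<100)&(np.hypot(W[...,0]-580,W[...,1]+251)>20);print("block",np.median(W[m][:,2]))
cv2.imwrite("pics/c6.png",cv2.resize(im[120:360,160:480,::-1],(640,480),interpolation=3))
go(545.6,150.3,180,75)
E
```

```text
tool_pos: [0.5803, -0.2522, 0.0977]
contact_force: [-3.2, 1.6, 6.8]
tool_pos: [0.5801, -0.2522, 0.0977]
contact_force: [-2.3, 1.6, 4.1]
t: 16.33
tool_pos: [0.5798, -0.252, 0.097]
tool_rot: [-0.135, -3.138, -0.0]
contact_force: [-0.7, -0.6, -1.9]
opening: 0.0397
grip_force: 4.6
t: 17.33
tool_pos: [0.6053, -0.2542, 0.1541]
tool_rot: [-0.135, -3.138, -0.0]
contact_force: [0.2, -0.2, -1.4]
opening: 0.0394
grip_force: 4.6
head 460 [35.82141674 38.50210437 39.61857427] [[580.9, -252.6], [15.3, 17.5], 60.8]
block 40.64445325577659
shift [ 93.7 397.8 -26. ] y now 85.07 roll rad 0.1758 t 17.3833 tilt 0.07 q6 -2.0
```

View pics/c6.png

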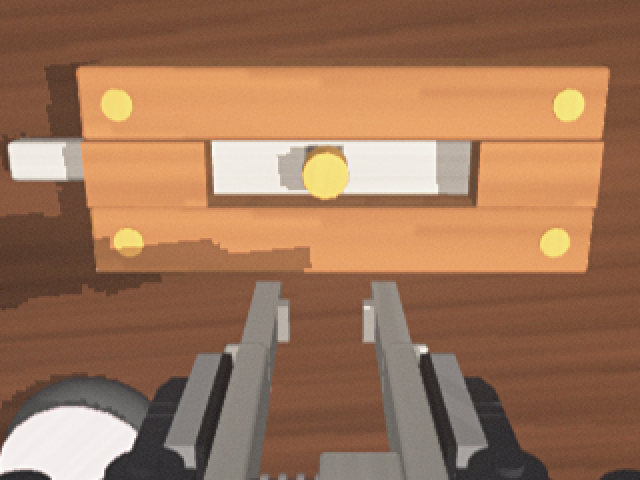

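The crop shows the pin upright at (326,175) in the slot with its head top at about 38 mm, below the block's top, so it is home. Back to the stand.

```bash

python3 -m handwheel '[{"tx":0,"ty":0,"tz":-12,"roll":0},{"tx":4,"ty":17,"tz":-14,"roll":0},{"tx":7,"ty":28,"tz":0,"roll":0},{"tx":8,"ty":34,"tz":0,"roll":0},{"tx":8,"ty":34,"tz":0,"roll":0},{"tx":8,"ty":34,"tz":0,"roll":0},{"tx":8,"ty":34,"tz":0,"roll":0},{"tx":8,"ty":34,"tz":0,"roll":0},{"tx":8,"ty":34,"tz":0,"roll":0},{"tx":8,"ty":34,"tz":0,"roll":0},{"tx":8,"ty":34,"tz":0,"roll":0},{"tx":8,"ty":34,"tz":0,"roll":0}]'|head -2
python3 -m handwheel '[{"tx":6,"ty":25,"tz":0,"roll":0},{"tx":4,"ty":14,"tz":0,"roll":0.06},{"tx":0,"ty":0,"tz":0,"roll":0.06},{"tx":0,"ty":0,"tz":0,"roll":0.056},{"tx":0,"ty":0,"tz":0,"roll":0},{"tx":0,"ty":0,"tz":0,"roll":0}]'|head -2
python3 -c "
from h import *
go(545.6,150.3,140,75)"
```

```text
t: 18.38
tool_pos: [0.5517, 0.104, 0.1813]
t: 18.88
tool_pos: [0.5457, 0.1422, 0.1809]
shift [ 2.2  7.8 40.9] y now 75.05 roll rad 0.0008 t 18.8833 tilt 0.03 q6 -1.19
```

```bash

python3 -m handwheel '[{"tx":1.2,"ty":4,"tz":10,"roll":0},{"tx":1.1,"ty":4.1,"tz":20,"roll":0},{"tx":0,"ty":0,"tz":15,"roll":0},{"tx":0,"ty":0,"tz":5,"roll":0},{"tx":0,"ty":0,"tz":0,"roll":0},{"tx":0,"ty":0,"tz":0,"roll":0}]'|egrep 'pos|cont'
python3 - <<'E'
from h import *
go(545.6,150.5,78,75)
im,d,K,E=snap('w7');W=world(d,K,E)*1000;hsv=cv2.cvtColor(im,cv2.COLOR_RGB2HSV)
arms('w7')
m=(hsv[...,1]>100)&(hsv[...,0]<25)&(abs(W[...,2]-37)<4)&(np.hypot(W[...,0]-545,W[...,1]-149)<60)
print("stand",m.sum(),rect(W[m]/1000),np.median(W[m][:,2]))
E
```

```text
tool_pos: [0.5456, 0.1506, 0.1301]
contact_force: [0.3, -0.2, -0.6]
shift [-0.  -0.1 52.1] y now 74.97 roll rad -0.0005 t 19.3833 tilt 0.03 q6 -1.17
264 288 300 [536.4 133.4  64.7] [537.3 136.6  64.7] [540.1 138.9  59.1]
264 346 358 [544.7 164.4  64.7] [545.5 167.6  64.9] [546.2 170.8  65.3]
270 286 303 [536.4 133.1  73.3] [537.8 137.7  72.9] [538.6 141.9  73.7]
270 342 359 [544.2 161.8  73.1] [545.9 166.4  71.9] [546.3 170.6  73.5]
276 285 304 [536.2 133.5  81.9] [537.8 138.3  81.2] [541.5 141.7  74.9]
276 342 360 [545.7 161.2  77.4] [545.  165.9  81.7] [546.8 170.3  80.4]
282 285 303 [536.7 134.   88.7] [537.8 138.3  88.8] [543.8 140.6  77.2]
282 342 361 [548.9 160.4  77.6] [544.8 165.9  89.5] [545.5 170.1  90.4]
288 285 304 [536.9 134.7  95.4] [537.5 139.5  96.8] [547.5 140.1  76.5]
288 342 361 [552.5 159.5  77.1] [544.9 165.3  96. ] [545.8 169.4  96.3]
stand 5493 [[546.0, 150.3], [72.2, 45.9], 74.5] 37.575768610668774
```

Tips centre (546.2,150.8) against stand centre (546.0,150.3), well within clearance. Lowering.

```bash

python3 -m handwheel '[{"tx":0,"ty":-0.4,"tz":7,"roll":0},{"tx":0,"ty":0,"tz":10,"roll":0},{"tx":0,"ty":0,"tz":12,"roll":0},{"tx":0,"ty":0,"tz":10,"roll":0},{"tx":0,"ty":0,"tz":6,"roll":0},{"tx":0,"ty":0,"tz":3,"roll":0},{"tx":0,"ty":0,"tz":0,"roll":0},{"tx":0,"ty":0,"tz":0,"roll":0}]'|egrep 'pos|cont'
for i in 1 2 3 4; do python3 -m handwheel '[{"tx":0,"ty":0,"tz":1,"roll":0},{"tx":0,"ty":0,"tz":0,"roll":0},{"tx":0,"ty":0,"tz":0,"roll":0}]' | egrep 'pos|contact';done
```

```text
tool_pos: [0.5456, 0.1504, 0.0821]
contact_force: [-0.5, -0.8, -0.8]
tool_pos: [0.546, 0.1504, 0.0818]
contact_force: [-0.9, 0.2, -0.1]
tool_pos: [0.5456, 0.1504, 0.0804]
contact_force: [-0.4, 0.3, -1.0]
tool_pos: [0.5455, 0.1503, 0.0792]
contact_force: [-0.2, 0.4, -0.9]
tool_pos: [0.5455, 0.1503, 0.0782]
contact_force: [-0.4, -0.7, -1.8]
```

```bash

for i in 1 2; do python3 -m handwheel '[{"tx":0,"ty":0,"tz":0.8,"roll":0},{"tx":0,"ty":0,"tz":0,"roll":0},{"tx":0,"ty":0,"tz":0,"roll":0}]' | egrep 'pos|contact';done
```

```text
tool_pos: [0.5458, 0.1504, 0.0778]
contact_force: [-0.1, 0.2, 1.0]
tool_pos: [0.5463, 0.1503, 0.0776]
contact_force: [-1.0, -0.7, 5.6]
```

Tips are on the pocket floor. Opening and withdrawing straight up.

```bash

python3 -m handwheel '[{"tx":0,"ty":0,"tz":-1,"roll":0},{"tx":0,"ty":0,"tz":0,"roll":0},{"tx":0,"ty":0,"tz":0,"roll":0}]'|egrep 'pos|cont'
python3 -m handwheel '[{"tx":0,"ty":0,"tz":0,"roll":0},{"tx":0,"ty":0,"tz":0,"roll":0},{"tx":0,"ty":0,"tz":0,"roll":0},{"tx":0,"ty":0,"tz":0,"roll":0},{"tx":0,"ty":0,"tz":0,"roll":0}]' 60 20
python3 -m handwheel '[{"tx":0,"ty":0,"tz":-3,"roll":0},{"tx":0,"ty":0,"tz":-8,"roll":0},{"tx":0,"ty":0,"tz":-15,"roll":0},{"tx":0,"ty":0,"tz":-20,"roll":0},{"tx":0,"ty":0,"tz":-25,"roll":0},{"tx":0,"ty":0,"tz":-30,"roll":0},{"tx":0,"ty":0,"tz":-30,"roll":0},{"tx":0,"ty":0,"tz":-25,"roll":0},{"tx":0,"ty":0,"tz":-12,"roll":0},{"tx":0,"ty":0,"tz":0,"roll":0},{"tx":0,"ty":0,"tz":0,"roll":0}]'
python3 - <<'E'
from h import *
im,d,K,E=snap('w8');W=world(d,K,E)*1000
grey('w8',98,115,545,149,40)
for n in("side","scene"):
    snap(n+'8',n); a=load(n+'0')[0].astype(int);b=load(n+'8')[0].astype(int)
    df=(abs(a-b).max(-1)>50).astype(np.uint8);c,l,s,ce=cv2.connectedComponentsWithStats(cv2.morphologyEx(df,cv2.MORPH_OPEN,np.ones((3,3))))
    print(n,[(ce[i].round().tolist(),int(s[i,4])) for i in range(1,c) if s[i,4]>15])
E
```

```text
tool_pos: [0.5456, 0.1504, 0.0777]
contact_force: [0.0, -0.3, 2.9]
t: 22.27
tool_pos: [0.5454, 0.1504, 0.0775]
tool_rot: [-0.411, -3.114, 0.0]
contact_force: [-0.2, 0.6, 0.4]
opening: 0.0598
grip_force: 0.0
t: 23.18
tool_pos: [0.5456, 0.1504, 0.2458]
tool_rot: [0.411, 3.114, 0.0]
contact_force: [-0.2, 0.5, -0.7]
opening: 0.06
grip_force: 0.0
grey 914 z [100.3 106.5 108.3] [[545.4, 150.6], [41.4, 14.3], 75.2]
side [([118.0, 45.0], 20372), ([246.0, 9.0], 74), ([267.0, 5.0], 113), ([253.0, 110.0], 50), ([3.0, 127.0], 136), ([248.0, 118.0], 44), ([252.0, 139.0], 655), ([300.0, 286.0], 26), ([392.0, 307.0], 694), ([304.0, 294.0], 21), ([420.0, 325.0], 96), ([11.0, 368.0], 463), ([66.0, 380.0], 1255), ([43.0, 391.0], 136), ([322.0, 412.0], 1054), ([66.0, 414.0], 215), ([122.0, 436.0], 581), ([127.0, 413.0], 36), ([17.0, 427.0], 247), ([56.0, 430.0], 198), ([6.0, 423.0], 82), ([42.0, 431.0], 138), ([23.0, 440.0], 623), ([40.0, 466.0], 453)]
scene [([413.0, 28.0], 7116), ([578.0, 42.0], 896), ([615.0, 52.0], 1594), ([374.0, 79.0], 25), ([384.0, 80.0], 18), ([389.0, 125.0], 2922), ([474.0, 95.0], 17), ([547.0, 99.0], 225), ([607.0, 99.0], 78), ([466.0, 109.0], 105), ([555.0, 106.0], 28), ([575.0, 109.0], 83), ([594.0, 106.0], 109), ([608.0, 111.0], 27), ([574.0, 148.0], 1784), ([464.0, 139.0], 49), ([513.0, 146.0], 25), ([377.0, 179.0], 164), ([397.0, 192.0], 104), ([391.0, 194.0], 64), ([338.0, 207.0], 189), ([510.0, 209.0], 157), ([260.0, 218.0], 35), ([275.0, 225.0], 204), ([343.0, 240.0], 18)]
```

The tongs stand as they did at first (545.4,150.6, top about 107 mm). The other image changes match the arm, its shadow and the moved pin. Handing in.

```bash
python3 -c "
from station import ctrl
print(ctrl.finish_job())"
```

```text
the job is handed in; nothing more can be done
None
```

I handed the job in at about 23 s: the pin is seated home and upright in the bolt's hole, the tongs are back upright in their stand, and nothing else on the shelf appears to have moved.

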